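# Load a gilt boss in the indexing drill jig and index it three clicks under the bush

## Task

Load the loose brass boss into the empty front nest of the indexing drill jig (the nest on the robot's side, the one before the drilled boss), flat back down on the dial between its pins and with its lug pointing outwards like the one already drilled, and let go of it. Then grip the black wing knob and turn the dial anticlockwise (seen from above) by feel, counting three clicks of the detent and not running past the third, so that the new boss's lug stops under the drill bush while both bosses stay in their nests. Finish while still holding the knob steady at that third stop, ready for drilling: do not let go at the end, and leave the jar, the flange and the brush where they lie.

Things in the scene. Friction and masses are not known exactly. Their poses are not given: they have to be found in the camera images.
- jig: hand-indexed drill jig bolted to the bench: grey cast base 240 mm across, 14 mm high; on it a bare aluminium dial 202 mm across, top face 38 mm above the bench, over a dark 15-notch index wheel (212 mm). Origin: centre of the underside, on the dial's upright axis; -x is the front (loading) side, nearest the robot. Low roller housing at the back, to 178 mm from the axis, 37 mm high
- index (a joint): turn of dial, knob, nests and bosses, rad; 0 at the start, roller in a notch; grows anticlockwise from above. A spring roller clicks into a stop every 24 degrees (0.4189); third stop 1.2566. About 0.1 N m to leave a stop, fading to zero halfway, then the roller drives the dial on into the next stop and keeps it there when let go. Otherwise turns freely; no end stop
- dial: the dial with the black wing knob fixed on its axis. Wing: bar 52 mm long, 14 mm thick, upright sides, 30 to 58 mm above the dial top (68 to 96 mm above the bench); below it a stem 13 mm thick and a collar 42 mm across, 7 mm high. Origin: on the axis, 9 mm below the dial's top face; the bar runs along x (-x points at the front nest) and is gripped across y
- knob_grip (a point): point on the dial's axis inside the knob's wing, 84 mm above the bench, 12 mm below the wing's top
- load_nest (a point): centre of the empty front nest on the dial's top face, 66 mm from the axis. Nest: four upright steel dowels 6 mm thick, 9 mm high, round-topped: two beside the lug (centres 22.4 mm apart, 21 mm outwards of this point), two behind the boss (26 mm apart, 18 mm inwards); play 1.2 mm each way. Both flanks of the boss stay free for fingers. Five such nests, 72 degrees (3 clicks) apart
- load_nest_lug (a point): point on the dial's top face where the middle of the lug's hole belongs in the front nest: 28 mm straight outwards of the nest's centre; turns with the dial
- bush (a point): centre of the drill bush's lower end: 51 mm above the bench, 94 mm from the dial's axis, 72 degrees anticlockwise of the front, fixed to the jig. The 15 mm bush sits in a steel arm 22 mm wide, reaching in over the dial's rim from a post outside it (to 130 mm from the axis, at most 69 mm above the bench). Passes 5 mm over a lug
- boss: the boss to load: solid brass ornament, round, 36 mm across, upright sides 12 mm high, petalled dome to 21 mm; a flat lug 14 mm wide, 8 mm thick sticks out 18 mm on one side, flush with the flat back. About 0.15 kg. Origin: centre of the flat back; x along the lug, z up through the dome. Lies flat back down on the bench mat (board); grip it across y by its upright sides
- boss_lug (a point): point in the underside of the loose boss's lug where its hole will be: 28 mm along x from its origin
- drilled_boss: a second such boss, already drilled, lying loose in the nest that stands under the bush at the start; it rides on with the dial and must stay in its nest. Origin and axes as boss
- drilled_boss_lug (a point): point in the underside of the drilled boss's lug, at its hole, 28 mm along x from its origin
- done_nest (a point): centre, on the dial's top face, of the nest with the drilled boss, 66 mm from the axis; turns with the dial
- done_nest_lug (a point): point on the dial's top face where the drilled boss's lug hole belongs, 28 mm outwards of done_nest
- board: flat dark rubber bench mat 190 x 190 mm, 8 mm thick, fixed to the bench at the robot's left; the loose boss lies on it. Origin: centre of its underside
- flange: flat steel ring, 130 mm across with a 48 mm hole, 8 mm thick, lying on the bench; leave alone. Origin: centre of its underside
- jar: amber glass jar with steel cap, 64 mm across, 75 mm high; leave alone. Origin: centre of its underside
- brush: brush lying on the bench; leave alone. Origin: centre of its underside
Not all that is in view belongs to the job. Leave any turquoise look-alike of the boss alone. What is shaped like the drilled_boss but purple is not meant.

How it is judged:
On the way, in this order (a step that is already met when the one before it is completed fails the run):
1. the loose boss is seated in the front nest, lug outwards, and let go, the dial still in its first stop (horizontal distance between boss and load_nest below 0.004 m and horizontal distance between boss_lug and load_nest_lug below 0.005 m and z of boss in the frame of load_nest below 0.002 m and angle between boss's own z axis and vertical below 0.06 rad and contact force between the fingers and boss below 0.1 N and value of joint index between -0.1 and 0.1 rad), for 0.2 s.
2. the dial is turned by the knob through the first click, the boss riding in its nest (z of boss in the frame of load_nest below 0.002 m and angle between boss's own z axis and vertical below 0.06 rad and value of joint index between 0.318879 and 0.628879 rad and contact force between the fingers and dial above 0.5 N).
At the end, for the whole second after the job is handed in: Dial still, within 0.05 rad of its third stop, knob gripped (over 3 N, grasp point within 35 mm of knob_grip). Both bosses flat in their nests: centre within 4 mm, lug hole within 5 mm, raised under 2 mm, tilt under 0.06 rad; the new lug hole within 7 mm of the bush axis (value of joint index between 1.20664 and 1.30664 rad and velocity of joint index between -0.1 and 0.1 rad/s and horizontal distance between boss and load_nest below 0.004 m and horizontal distance between boss_lug and load_nest_lug below 0.005 m and z of boss in the frame of load_nest below 0.002 m and angle between each of boss, drilled_boss's own z axis and vertical below 0.06 rad and horizontal distance between drilled_boss and done_nest below 0.004 m and horizontal distance between drilled_boss_lug and done_nest_lug below 0.005 m and z of drilled_boss in the frame of done_nest below 0.002 m and horizontal distance between boss_lug and bush below 0.007 m and contact force between the fingers and dial above 3 N and distance between the grasp point and knob_grip below 0.035 m and contact force between the fingers and boss below 0.1 N); the arm keeps its last pose, push and grip.
It fails at once if the dial is run more than half a click past the third stop (value of joint index above 1.46664 rad).
It fails at once if the dial is turned backwards out of its first stop (value of joint index below -0.21 rad).
It fails at once if the flange is shoved about (distance of flange from where it was at the start of the episode above 0.03 m).
It fails at once if the jar is shoved about (distance of jar from where it was at the start of the episode above 0.03 m).
It fails at once if the brush is shoved about (distance of brush from where it was at the start of the episode above 0.03 m).
It also fails if it takes over 58 s, if anything falls off the work surface, if the arm or the gripper's body presses on something with over 40 N, if the wrist force passes 120 N, or if a joint passes its speed limit or range.

## Robot

A 6-joint arm with a two-finger parallel gripper is mounted at the origin on the work surface. World frame = base frame: x ahead of the robot, y to its left, z up, the work surface at z = 0. Lengths are in m, angles in rad, forces in N, time in s.
With the tool pointing down it reaches from about 0.3 to 0.875 m from the base axis. Payload 6.4 kg.
Tool frame: the origin (TCP) lies midway between the tips of the shut fingers; the grasp point (between the pads) lies 19 mm behind it; z points along the fingers, y is the line along which they close (so a half turn about z gives the same grasp; the last joint's range is limited). The gripper opens to 85 mm and grips with 20 to 120 N. Pads are 22 mm wide; open, the fingers measure 114 mm over their backs; the gripper's body (76 mm by 85 mm) begins 54 mm behind the grasp point. The pads swing forward as they close: fully open they stand 13 mm farther back than shut.
Start: joints at [0.992, 0.181, 1.607, -0, 1.354, -0.206], TCP at [0.209, 0.536, 0.231] pointing down, gripper open.
Joint ranges: [-2.99, 2.99], [-0.89, 2.07], [0.3, 2.58], [-1.14, 4.28], [0, 2.63], [-3.12, 3.12]. Speed limits (rad/s): [2.57, 2.57, 3.01, 3.14, 3.14, 3.14].

## Interface

Orientations are given as a unit quaternion [w, x, y, z].
In Python, from bench import status, camera, ctrl gives the robot as it stands. The module is installed in compiled form; this text tells all that it offers.
- The arm moves only by the shell command python3 -m handwheel 'ROWS'. ROWS is JSON, a list that holds one entry, the list of rows, each a list of 7 numbers: the opening, from -1 (shut) to 1 (fully open), then the shift along the tool's x, y, z in cm, then the turn, a rotation vector about the tool's x, y, z in degrees. A call has 1 to 10 rows; each row is the pose to reach, as a shift and turn from the pose commanded when the call began, along the tool's axes at that moment; what a row does not reach only later rows make up. A row lasts 1/8 s, in which the tool goes at most 62.5 mm and 10.7 degrees, less where a joint would pass 70% of its speed; a pose out of reach is approached as far as the arm can. A call with a gripper value outside its range is refused whole. The fingers move at their own pace and stop on an object; the grip force is fixed at half the most. Time passes only in rows, so rows that repeat a pose let the fingers close. It gives the time, the measured TCP pose, the force, the opening and the grip force at its end, in the units of the state.
- status.get_obs(): the state, without advancing time (a new reading comes with each control period).
- camera(name): name is "scene" or "top" or "wrist"; returns a dict with "frame" (420x560x3 uint8, blue, green, red), "depth" (420x560 float32, m along the optical axis (not along the pixel's ray), 0 where there is no reading), "fx", "fy", "cx", "cy" (pixels), "extrinsics" (4x4, takes a point from camera to world coordinates); the wrist camera has in their place "hand_eye" (4x4, takes a point from camera to tool coordinates, whose origin is the TCP and whose axes are the flange's). Camera axes: x right, y down, z forward; pixel columns grow to the right and rows downward; lengths in m; the calibration is good to about 2 mm. A picture is of the moment at which its call begins: read the wrist's pose just before it.
- ctrl.hand_in(): hands the job in; it is judged then, once.
The state is a dict: "time_s": time; "q": joint angles; "dq": joint speeds; "joint_efforts": joint torques, N m; "eef_pos": TCP position; "eef_rot": TCP orientation; "wrist_force": force on the tool from outside, world axes, zero at the start; "torque": the same for the moment, N m; "opening": opening from 0.0 (shut) to 1.0 (fully open); "grasp_force": force on a finger pad.
Only numpy, scipy, OpenCV 4.12 (cv2) and the standard library are available. Lean on these libraries where they do the work, as an engineer would, in place of code of your own. Each camera call takes 0.05 s, during which the arm holds its last target. There are 200 camera calls.

## Working session

There is one attempt and no reset: what is moved stays moved. The work goes in short steps, Python scripts to look and compute and a shell command to move; the robot and the scene stay as the last step left them, time stands still between calls to the robot, and variables do not carry over. Pictures are saved under pics/ and viewed, at most 10 in all, crops included, and the job is handed in when it is done.

```bash
mkdir -p pics; cat > h.py <<'E'
import numpy as np,cv2
from bench import status,camera,ctrl
from scipy.spatial.transform import Rotation as R
def T():
    o=status.get_obs();M=np.eye(4);q=o["eef_rot"];M[:3,:3]=R.from_quat([q[1],q[2],q[3],q[0]]).as_matrix();M[:3,3]=o["eef_pos"];return M
def cloud(n):
    t=T();c=camera(n);M=t@np.array(c["hand_eye"]) if n=="wrist" else np.array(c["extrinsics"])
    d=c["depth"];v,u=np.indices(d.shape);P=np.stack([(u-c["cx"])/c["fx"]*d,(v-c["cy"])/c["fy"]*d,d],-1)@M[:3,:3].T+M[:3,3]
    P[d==0]=np.nan
    return c["frame"],P
E
python3 - <<'E'
from h import *
o=status.get_obs();print(o)
f,P=cloud("top");cv2.imwrite("pics/top.png",f);np.savez("top.npz",f=f,P=P)
f,P=cloud("wrist");cv2.imwrite("pics/wr.png",f);np.savez("wr.npz",f=f,P=P)
a=cv2.hconcat([cv2.imread("pics/top.png"),cv2.imread("pics/wr.png")]);cv2.imwrite("pics/both.png",cv2.resize(a,(800,300),interpolation=cv2.INTER_AREA))
E
```

```text
{'time_s': 0.0, 'q': array([ 9.91680677e-01,  1.81529891e-01,  1.60797842e+00,  2.22930068e-05,
        1.35381085e+00, -2.06279402e-01]), 'dq': array([-0.00137446,  0.00179459, -0.00032402, -0.00277977,  0.00052769,
       -0.001155  ]), 'joint_efforts': array([ 1.75681711e-03, -4.44855988e+01, -3.51342916e+01, -2.99234898e-05,
        8.96101585e-03,  1.32420581e-05]), 'eef_pos': array([0.20911333, 0.53504891, 0.23040472]), 'eef_rot': array([-3.40407349e-04,  1.85342572e-01,  9.82673591e-01, -7.93380762e-04]), 'wrist_force': array([ 0.94819005, -0.10746229, -0.78561064]), 'torque': array([ 0.05194031, -0.0203181 ,  0.04504395]), 'grasp_force': 0.0, 'opening': 0.9988166415189819}
```

View pics/top.png

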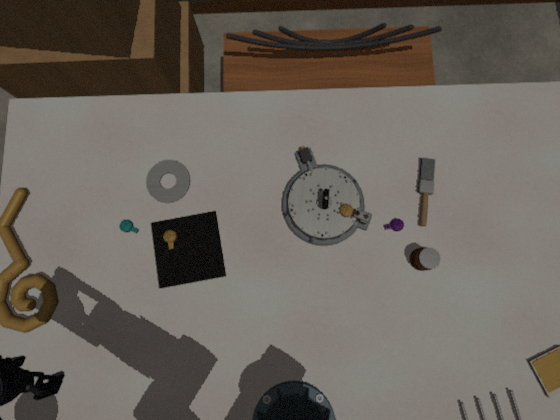

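The top view shows four candidates: brass boss on the mat (170,238), brass drilled boss in the jig (347,210), a turquoise look-alike (127,226) and a purple one (396,225). The loose brass one on the mat is the one meant. The empty nest should be at the dial's front, around (318,230). I'll confirm this in one enlarged crop.

```bash
python3 - <<'E'
from h import *
z=np.load("top.npz");f,P=z["f"],z["P"]
a=cv2.resize(f[205:295,110:230],(400,300),interpolation=cv2.INTER_CUBIC);b=cv2.resize(f[140:260,265:385],(400,400),interpolation=cv2.INTER_CUBIC)
a=cv2.copyMakeBorder(a,0,100,0,0,cv2.BORDER_CONSTANT);cv2.imwrite("pics/crop.png",cv2.hconcat([a,b]))
for n,(u,v) in dict(boss=(170,236),lug=(171,247),mat=(190,260),knob=(325,199),drilled=(346,210),bush=(363,216),roller=(304,155)).items(): print(n,P[v,u].round(4))
# dial disc: points at z~0.038
X=P.reshape(-1,3);s=P[140:260,265:385].reshape(-1,3)
d=s[(abs(s[:,2]-.038)<.004)]
print(len(d),cv2.minEnclosingCircle(d[:,:2].astype(np.float32)))
k=s[(s[:,2]>.088)&(s[:,2]<.102)];print("knob",len(k),k.mean(0),cv2.minAreaRect(k[:,:2].astype(np.float32)))
h=s[(s[:,2]>.07)];print(h[:,2].max())
m=P[205:295,110:230].reshape(-1,3);mm=m[(m[:,2]>.004)&(m[:,2]<.012)];print("mat",cv2.minAreaRect(mm[:,:2].astype(np.float32)))
b=m[(m[:,2]>.0125)&(m[:,1]<.42)];print(b[:,:2].min(0),b[:,:2].max(0));print("b",b[b[:,2]>.018].mean(0),len(b))
E
```

```text
boss [0.5076 0.3319 0.0272]
lug [0.4778 0.3323 0.0139]
mat [0.44   0.2792 0.0082]
knob [ 0.5875 -0.1008  0.0929]
drilled [ 0.5624 -0.1611  0.0558]
bush [ 0.5431 -0.2051  0.0638]
roller [ 0.7303 -0.0529  0.0348]
3438 ((0.6286582946777344, -0.11094796657562256), 0.14109957218170166)
knob 99 [ 0.58945195 -0.10159942  0.09445682] ((0.5893988609313965, -0.10211320966482162), (0.013583381660282612, 0.0518241748213768), 86.48741149902344)
0.10205917574990497
mat ((0.4743729829788208, 0.3422960638999939), (0.346304327249527, 0.2538750469684601), 88.48326110839844)
[0.37152482 0.20158569] [0.57013257 0.38489827]
b [0.50569657 0.33577095 0.02437977] 232
```

View pics/crop.png

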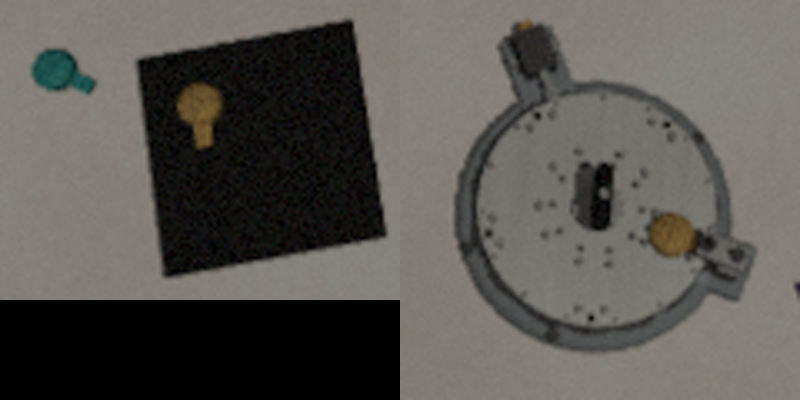

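View pics/wr.png

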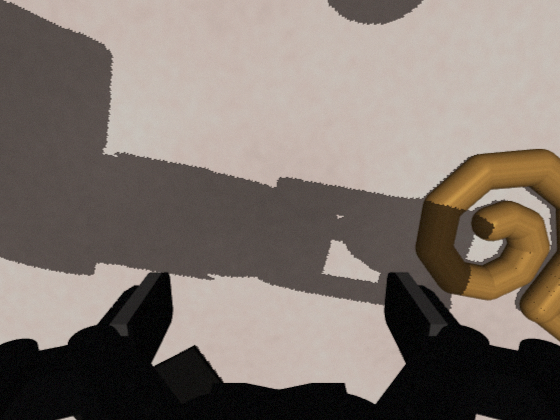

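Confirmed: the loose brass boss lies on the mat with its lug towards the robot (crop 200,105 → 204,140). The jig's front nest is at the bottom of the dial (crop ~590,290). I'm moving over the boss now.

```bash
python3 -m handwheel '[[[1,-6,-1.3,0,0,0,-5],[1,-12,-2.7,0,0,0,-10],[1,-18,-4,0,0,0,-15],[1,-24,-5.4,0,0,0,-21],[1,-30,-6.7,0,0,0,-21],[1,-35,-7.8,0,0,0,-21],[1,-35,-7.8,0,0,0,-21],[1,-35,-7.8,0,0,0,-21]]]'
python3 - <<'E'
from h import *
c=camera("wrist");print(np.array(c["hand_eye"]).round(3),c["fx"])
f,P=cloud("wrist");cv2.imwrite("pics/wr2.png",f);np.savez("wr2.npz",f=f,P=P);print(T().round(4))
g=cv2.cvtColor(f,cv2.COLOR_BGR2HSV)
m=(P[...,2]>.011)&(P[...,2]<.035)&(abs(P[...,0]-.5)<.06)&(abs(P[...,1]-.335)<.06)
v,u=np.where(m);print(m.sum(),u.mean(),v.mean(),np.nanmedian(P[m],0))
E
```

```text
time_s: 1.1
eef_pos: [0.5064, 0.3354, 0.2306]
eef_rot: [-0.001, 0.003, 1.0, -0.0]
wrist_force: [-0.1, 0.1, -1.0]
opening: 0.998
grasp_force: 0.0
[[ 0.001 -0.958 -0.288  0.073]
 [ 1.     0.001  0.001 -0.001]
 [-0.    -0.288  0.958 -0.143]
 [ 0.     0.     0.     1.   ]] 363.14714035712296
[[-1.000e+00  4.900e-03 -8.000e-04  5.058e-01]
 [ 4.900e-03  1.000e+00 -0.000e+00  3.362e-01]
 [ 8.000e-04 -0.000e+00 -1.000e+00  2.310e-01]
 [ 0.000e+00  0.000e+00  0.000e+00  1.000e+00]]
1316 277.16033434650456 176.52887537993922 [0.50456829 0.3341305  0.02372745]
```

View pics/wr2.png

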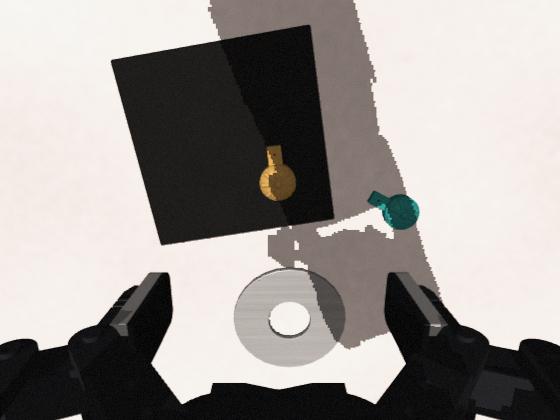

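The wrist view shows the brass boss at (277,180), lug up at (274,155) towards the robot, with the turquoise one off the mat at (400,210). Next, fit its pose.

```bash
cat >> h.py <<'E'
from scipy.optimize import minimize
def fit(P,f,c0,a0,zb,rad=.06):
    """fit boss outline (disc r18 + lug) to points above back zb+4mm; returns x,y,lug angle"""
    g=cv2.cvtColor(f,cv2.COLOR_BGR2HSV)
    m=(P[...,2]>zb+.004)&(P[...,2]<zb+.027)&(np.hypot(P[...,0]-c0[0],P[...,1]-c0[1])<rad)&(g[...,1]>90)&(g[...,0]>8)&(g[...,0]<30)
    Q=P[m][:,:2]
    def cost(p):
        d=Q-p[:2];c,s=np.cos(p[2]),np.sin(p[2]);x=d[:,0]*c+d[:,1]*s;y=-d[:,0]*s+d[:,1]*c
        sd=np.hypot(x,y)-.018
        lx=np.abs(x-.018)-.018;ly=np.abs(y)-.007
        sl=np.hypot(np.maximum(lx,0),np.maximum(ly,0))+np.minimum(np.maximum(lx,ly),0)
        e=np.maximum(np.minimum(sd,sl),0)
        return np.minimum(e,.006).sum()*100+ .0*len(Q)
    best=min((minimize(cost,[c0[0]+i,c0[1]+j,a0+k],method="Nelder-Mead",options=dict(xatol=1e-5,fatol=1e-7,initial_simplex=np.array([[c0[0]+i,c0[1]+j,a0+k]]*4)+np.vstack([np.zeros(3),np.diag([.004,.004,.1])]))) for i in(-.003,.003) for j in(-.003,.003) for k in(-.1,.1)),key=lambda r:r.fun)
    dome=P[m&(P[...,2]>zb+.010)][:,:2]
    return best.x,best.fun,len(Q),cv2.minEnclosingCircle(dome.astype(np.float32)),np.median(dome,0),Q
E
python3 - <<'E'
from h import *
z=np.load("wr2.npz");f,P=z["f"],z["P"]
r=fit(P,f,(.5045,.335),np.pi,.008);print(r[:5])
m=P[...,2];z0=P[100:140,180:220].reshape(-1,3);print("mat z",np.nanmedian(z0,0))
Q=r[5];L=Q[Q[:,0]<r[0][0]-.022];print("lug",len(L),L.mean(0),np.degrees(np.arctan2(*(L.mean(0)-r[0][:2])[::-1])))
f,P=cloud("wrist");
E
```

```text
(array([0.50991198, 0.3349018 , 3.25492217]), np.float64(0.01823723619602119), 1309, ((0.5027660727500916, 0.3342301845550537), 0.025249065831303596), array([0.50827128, 0.33509911]))
mat z [0.4494735  0.25871303 0.00812984]
lug 204 [0.48085211 0.33173649] -173.7836342209017
```

```bash
python3 -m handwheel '[[[0.4,-0.3,-0.1,4,0,0,-6.2],[0.4,-0.3,-0.1,9,0,0,-6.2],[0.4,-0.3,-0.1,13,0,0,-6.2],[0.4,-0.3,-0.1,13,0,0,-6.2]]]'
python3 - <<'E'
from h import *
f,P=cloud("wrist");cv2.imwrite("pics/wr3.png",f);print(T().round(4))
r=fit(P,f,(.508,.335),3.25,.008);print(r[:5])
Q=r[5];L=Q[Q[:,0]<r[0][0]-.022];print("lug",len(L),L.mean(0),np.degrees(np.arctan2(*(L.mean(0)-r[0][:2])[::-1])))
print(Q.min(0),Q.max(0),np.percentile(Q,[2,98],axis=0))
E
```

```text
time_s: 1.75
eef_pos: [0.5063, 0.3341, 0.0979]
eef_rot: [-0.004, -0.052, 0.999, -0.001]
wrist_force: [-0.3, -0.0, -0.2]
opening: 0.695
grasp_force: 0.0
[[-9.947e-01 -1.032e-01 -2.600e-03  5.084e-01]
 [-1.032e-01  9.947e-01 -1.000e-03  3.348e-01]
 [ 2.700e-03 -7.000e-04 -1.000e+00  1.006e-01]
 [ 0.000e+00  0.000e+00  0.000e+00  1.000e+00]]
(array([0.50971826, 0.33476432, 3.2421224 ]), np.float64(0.22715011392493295), 3080, ((0.5043705701828003, 0.3343469500541687), 0.023820236325263977), array([0.507409  , 0.33450453]))
lug 493 [0.48057017 0.33161583] -173.83497915689208
[0.47343391 0.31691703] [0.5280165  0.35257147] [[0.47519248 0.31899917]
 [0.52435114 0.35018801]]
```

View pics/wr3.png

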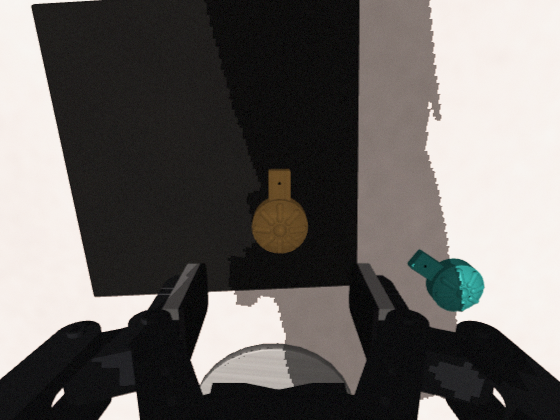

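The boss at (280,225) with lug at (280,182) is centred and aligned between the fingers. Descend and grip.

```bash
python3 -m handwheel '[[[0.4,-0.1,0,4,0,0,0],[0.4,-0.1,0,8,0,0,0],[0.4,-0.1,0,9,0,0,0],[0.4,-0.1,0,9,0,0,0],[-0.4,-0.1,0,9,0,0,0],[-0.4,-0.1,0,9,0,0,0],[-0.4,-0.1,0,9,0,0,0],[-0.4,-0.1,0,9,0,0,0]]]'
```

```text
time_s: 2.8
eef_pos: [0.5127, 0.3354, 0.0142]
eef_rot: [0.002, -0.051, 0.999, 0.001]
wrist_force: [-2.3, -0.4, 7.9]
opening: 0.378
grasp_force: 58.8
```

```bash
python3 -c "
from h import *
for i in range(3):
  o=status.get_obs();print(T()[:3,3],o['wrist_force'],o['q']);camera('scene')"
python3 -m handwheel '[[[-0.4,0,0,-2,0,0,0],[-0.4,0,0,-8,0,0,0],[-0.4,0,0,-11,0,0,0],[-0.4,0,0,-11,0,0,0],[-0.4,0,0,-11,0,0,0]]]'
python3 - <<'E'
from h import *
for i in range(3): t=T();print(t[:3,3]);camera("scene")
f,P=cloud("wrist");cv2.imwrite("pics/wr4.png",f);print(t.round(4))
np.savez("wr4.npz",f=f,P=P,t=t)
E
```

```text
[0.51269905 0.33537285 0.01418931] [-2.34238318 -0.43098965  7.8631085 ] [ 3.85688766e-01  5.29087632e-01  1.63514682e+00  2.28168996e-04
  9.73271595e-01 -1.28722196e+00]
[0.51272649 0.33538476 0.0142083 ] [-1.35697338 -0.73095461  8.09483803] [ 3.85686179e-01  5.29079826e-01  1.63510920e+00  2.36794765e-04
  9.73266044e-01 -1.28719972e+00]
[0.51271813 0.33540258 0.01423334] [-1.7563028   0.37522772  7.15390283] [ 3.85712209e-01  5.29019907e-01  1.63513815e+00  2.51971262e-04
  9.73254402e-01 -1.28719936e+00]
time_s: 3.58
eef_pos: [0.5103, 0.3342, 0.1209]
eef_rot: [-0.0, -0.051, 0.999, -0.0]
wrist_force: [-0.0, -0.2, -2.5]
opening: 0.38
grasp_force: 60.0
[0.51032777 0.33419375 0.12088963]
[0.50983674 0.33398135 0.11996579]
[0.50966489 0.33393303 0.11955965]
[[-9.948e-01 -1.017e-01 -3.100e-03  5.097e-01]
 [-1.017e-01  9.948e-01 -1.300e-03  3.339e-01]
 [ 3.200e-03 -9.000e-04 -1.000e+00  1.196e-01]
 [ 0.000e+00  0.000e+00  0.000e+00  1.000e+00]]
```

View pics/wr4.png

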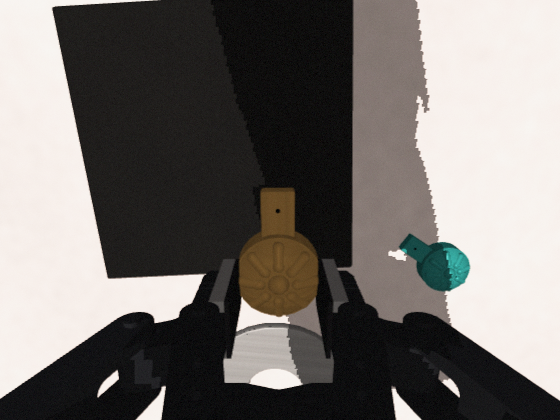

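The boss is held squarely at (279,275), lug at (278,210). Now carry it over the jig to look at the nest.

```bash
python3 -m handwheel '[[[-0.4,0,-2,-5,0,0,0],[-0.4,-0.8,-8,-7,0,0,4],[-0.4,-1.5,-14,-9,0,0,8],[-0.4,-2,-20,-12,0,0,12],[-0.4,-3,-26,-13,0,0,12],[-0.4,-3.5,-32,-13,0,0,12],[-0.4,-4,-38,-13,0,0,12],[-0.4,-4.5,-44,-13,0,0,12],[-0.4,-4.5,-44,-13,0,0,12],[-0.4,-4.5,-44,-13,0,0,12]]]'
python3 - <<'E'
from h import *
z=np.load("wr4.npz");f,P,t=z["f"],z["P"],z["t"]
r=fit(P,f,(.5095,.3347),3.24,.1134,.05);x=r[0]
ti=np.linalg.inv(t);p=ti@np.array([x[0],x[1],.1134,1]);print("boss tool",p.round(4),"lug ang rel tool x deg",np.degrees(x[2]-np.arctan2(t[1,0],t[0,0]))%360,r[1:3])
m=(P[...,2]>.118)&(P[...,2]<.145);Q=(P[m]-t[:3,3])@t[:3,:3];Q=Q[(abs(Q[:,1])<.0175)&(Q[:,0]<.04)&(Q[:,0]>-.03)];print(np.percentile(Q,[1,99],axis=0))
L=Q[Q[:,0]>.021];print("lug y",L[:,1].min(),L[:,1].max(),L[:,2].mean())
for i in range(3): t=T();camera("scene")
f,P=cloud("wrist");cv2.imwrite("pics/wr5.png",f);print(t.round(4));np.savez("wr5.npz",f=f,P=P,t=t)
E
```

```text
time_s: 5.03
eef_pos: [0.6, -0.0984, 0.2501]
eef_rot: [-0.001, 0.054, 0.999, 0.001]
wrist_force: [-0.5, 0.3, -1.7]
opening: 0.379
grasp_force: 60.3
boss tool [ 3.0e-03 -5.0e-04  6.2e-03  1.0e+00] lug ang rel tool x deg 0.6683193254181674 (np.float64(2.25372574718754), 7066)
[[-0.01213802 -0.01675561 -0.02385409]
 [ 0.03859799  0.01619872  0.00023703]]
lug y -0.0077319096347124 0.005947512980792375 -0.0017394746956150738
[[-9.944e-01  1.058e-01 -1.100e-03  6.002e-01]
 [ 1.058e-01  9.944e-01  8.000e-04 -9.720e-02]
 [ 1.200e-03  7.000e-04 -1.000e+00  2.507e-01]
 [ 0.000e+00  0.000e+00  0.000e+00  1.000e+00]]
```

View pics/wr5.png

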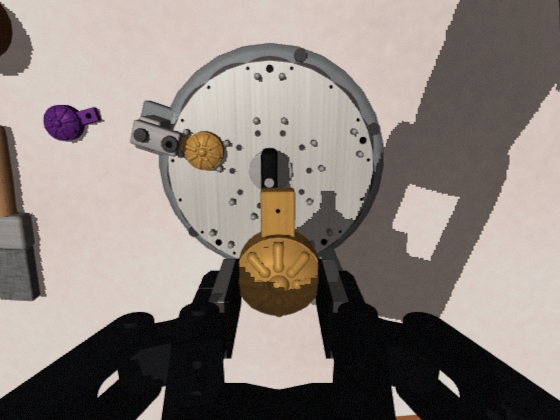

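The view shows the drilled boss at (203,150) under the bush. The front nest is empty: outer pins at (257,77) and (283,77), inner pins near (257,122) and (285,122). Fit the pin pattern in 3D.

```bash
cat > pins.py <<'E'
from h import *
def nest(f,P,c0=(.5894,-.102),a0=np.radians(173)):
    m=((P[...,2]>.0415)&(P[...,2]<.051)&(np.hypot(P[...,0]-c0[0],P[...,1]-c0[1])<.1)).astype(np.uint8)
    n,l,s,ce=cv2.connectedComponentsWithStats(m)
    C=np.array([[*np.nanmean(P[l==i],0),s[i,4]] for i in range(1,n) if 8<=s[i,4]<=150])
    base=np.array([[87,11.2],[87,-11.2],[48,13],[48,-13]])*1e-3
    mod=np.vstack([base@np.array([[np.cos(k),np.sin(k)],[-np.sin(k),np.cos(k)]]) for k in np.radians(72)*np.arange(5)])
    def w(p): c,s=np.cos(p[2]),np.sin(p[2]);return mod@np.array([[c,s],[-s,c]])+p[:2]
    def cost(p):
        d=np.linalg.norm(C[:,None,:2]-w(p)[None],axis=2).min(1);return np.minimum(d,.006).sum()
    best=min((minimize(cost,[c0[0]+i,c0[1]+j,a0+k],method="Nelder-Mead",options=dict(xatol=1e-6,fatol=1e-7,initial_simplex=np.array([[c0[0]+i,c0[1]+j,a0+k]]*4)+np.vstack([np.zeros(3),np.diag([.003,.003,.04])]))) for i in(-.002,.002) for j in(-.002,.002) for k in(-.05,.05)),key=lambda r:r.fun)
    p=best.x;D=np.linalg.norm(C[:,None,:2]-w(p)[None],axis=2)
    return p,C,D
E
python3 - <<'E'
from pins import *
z=np.load("wr5.npz");f,P,t=z["f"],z["P"],z["t"]
p,C,D=nest(f,P);print("centre",p[:2],"front deg",np.degrees(p[2]))
for c,d,j in zip(C,D.min(1),D.argmin(1)): print(c.round(4),round(d*1000,1),j)
k=P[(P[...,2]>.088)&(P[...,2]<.102)&(np.hypot(P[...,0]-.589,P[...,1]+.102)<.04)];print("knob",len(k),np.median(k,0),cv2.minAreaRect(k[:,:2].astype(np.float32)))
d=P[abs(P[...,2]-.038)<.004];print(np.median(d[:,2]))
n=p[:2]+.066*np.array([np.cos(p[2]),np.sin(p[2])]);print("nest",n,"tool x ang",np.degrees(np.arctan2(t[1,0],t[0,0])))
w=(np.append(n,.038)-t[:3,3])@t[:3,:3];print("nest in tool",w)
E
```

```text
centre [ 0.59082404 -0.1040175 ] front deg 174.25216110392802
[ 0.5037 -0.1062  0.0461 39.    ] 0.6 0
[ 0.5059 -0.0841  0.0461 38.    ] 0.5 1
[ 0.5447 -0.0863  0.0458 35.    ] 0.3 3
[ 0.5421 -0.1119  0.0459 35.    ] 0.4 2
[ 5.618e-01 -2.170e-02  4.580e-02  3.700e+01] 0.5 16
[ 0.568  -0.0603  0.046  34.    ] 0.4 18
[ 5.834e-01 -1.710e-02  4.570e-02  3.800e+01] 0.5 17
[ 0.5753 -0.1778  0.0502 10.    ] 13.9 4
[ 0.5934 -0.0547  0.0462 33.    ] 0.3 19
[ 0.6178 -0.1453  0.0455 34.    ] 0.4 11
[ 0.6254 -0.0688  0.0455 32.    ] 0.4 14
[ 0.6351 -0.126   0.0456 32.    ] 0.4 10
[ 0.6599 -0.0509  0.0455 31.    ] 0.6 12
[ 0.6481 -0.17    0.0455 30.    ] 0.4 9
[ 0.6628 -0.1533  0.0456 29.    ] 0.5 8
[ 0.6705 -0.0687  0.0452 13.    ] 1.6 13
knob 612 [ 0.58006109 -0.10295668  0.09558636] ((0.5808084607124329, -0.10323308408260345), (0.013534202240407467, 0.0312749408185482), 83.9729232788086)
0.03817870673093801
nest [ 0.52515587 -0.09740756] tool x ang 173.9248274061989
nest in tool [ 0.07431826 -0.00828787  0.21276383]
```

```bash
python3 -m handwheel '[[[-0.4,4,-0.4,0,0,0,0],[-0.4,7.15,-0.8,3,0,0,-0.3],[-0.4,7.15,-0.8,8,0,0,-0.3],[-0.4,7.15,-0.8,13,0,0,-0.3],[-0.4,7.15,-0.8,17,0,0,-0.3],[-0.4,7.15,-0.8,18.7,0,0,-0.3],[-0.4,7.15,-0.8,18.7,0,0,-0.3],[-0.4,7.15,-0.8,18.7,0,0,-0.3]]]'
python3 - <<'E'
from pins import *
for i in range(3): t=T();camera("scene")
f,P=cloud("wrist");cv2.imwrite("pics/wr6.png",f);print(t.round(4));np.savez("wr6.npz",f=f,P=P,t=t)
p,C,D=nest(f,P,(.5908,-.104),np.radians(174.2));print("centre",p[:2],"front deg",np.degrees(p[2]))
for c,d,j in zip(C,D.min(1),D.argmin(1)): print(c.round(4),round(d*1000,1),j)
E
```

```text
time_s: 6.22
eef_pos: [0.5301, -0.0993, 0.0662]
eef_rot: [0.002, 0.051, 0.999, -0.001]
wrist_force: [1.0, -1.2, -1.3]
opening: 0.378
grasp_force: 60.3
[[-0.9948  0.1019  0.0032  0.53  ]
 [ 0.1019  0.9948 -0.0014 -0.0994]
 [-0.0034 -0.001  -1.      0.0662]
 [ 0.      0.      0.      1.    ]]
centre [ 0.59004724 -0.10472926] front deg 174.2757261711582
[ 5.024e-01 -1.072e-01  4.600e-02  9.400e+01] 0.0 0
[ 5.047e-01 -8.440e-02  4.560e-02  1.450e+02] 0.5 1
[ 5.605e-01 -2.220e-02  4.520e-02  1.500e+02] 0.2 16
```

View pics/wr6.png

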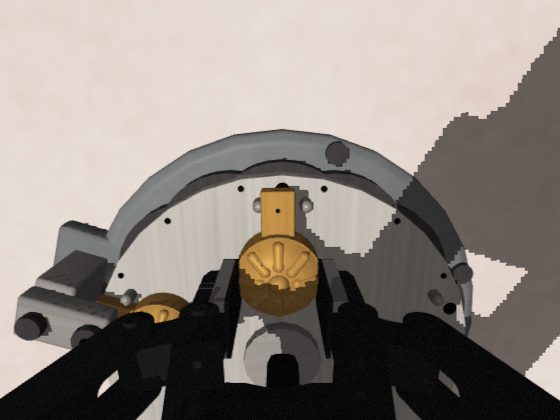

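The lug at (279,210) sits between the outer pins (257,205) and (307,205), but it needs about 1.4 mm in +y and 2.6 mm outwards. Correct that close above and recheck.

```bash
python3 -m handwheel '[[[-0.4,0.26,0.14,0.4,0,0,0],[-0.4,0.26,0.14,0.9,0,0,0],[-0.4,0.26,0.14,0.9,0,0,0],[-0.4,0.26,0.14,0.9,0,0,0]]]'
python3 - <<'E'
from pins import *
for i in range(3): t=T();camera("scene")
f,P=cloud("wrist");cv2.imwrite("pics/wr7.png",cv2.resize(f[150:330,160:400],(800,600),interpolation=cv2.INTER_CUBIC));print(t.round(4));np.savez("wr7.npz",f=f,P=P,t=t)
p,C,D=nest(f,P,(.5904,-.1044),np.radians(174.2));
for c,d,j in zip(C,D.min(1),D.argmin(1)):
  q=(c[:3]-t[:3,3])@t[:3,:3];print(c.round(4),"tool",q.round(4),round(d*1000,1),j)
Q=(P-t[:3,3])@t[:3,:3]
m=(Q[...,0]>.021)&(Q[...,0]<.045)&(abs(Q[...,1])<.012)&(Q[...,2]>-.008)&(Q[...,2]<.004);L=Q[m];print("lug",len(L),np.percentile(L,[1,99],axis=0))
E
```

```text
time_s: 6.92
eef_pos: [0.5261, -0.0973, 0.0551]
eef_rot: [-0.0, 0.051, 0.999, 0.0]
wrist_force: [0.1, -0.3, -1.6]
opening: 0.378
grasp_force: 60.3
[[-9.948e-01  1.022e-01  1.000e-04  5.262e-01]
 [ 1.022e-01  9.948e-01 -0.000e+00 -9.730e-02]
 [-1.000e-04 -0.000e+00 -1.000e+00  5.530e-02]
 [ 0.000e+00  0.000e+00  0.000e+00  1.000e+00]]
[ 0.5107 -0.0853  0.05   23.    ] tool [0.0167 0.0104 0.0053] 1.0 1
[ 0.5072 -0.1049  0.0498  8.    ] tool [ 0.0181 -0.0095  0.0055] 4.2 0
[ 0.51   -0.1093  0.0502 12.    ] tool [ 0.0149 -0.0136  0.0051] 1.0 0
[ 5.598e-01 -2.170e-02  4.500e-02  1.120e+02] tool [-0.0256  0.0787  0.0103] 2.8 16
[ 5.479e-01 -1.577e-01  4.410e-02  1.020e+02] tool [-0.0278 -0.0578  0.0112] 22.2 5
lug 1528 [[ 0.02115824 -0.0076695  -0.00339365]
 [ 0.03896999  0.00579331  0.0029339 ]]
```

View pics/wr7.png

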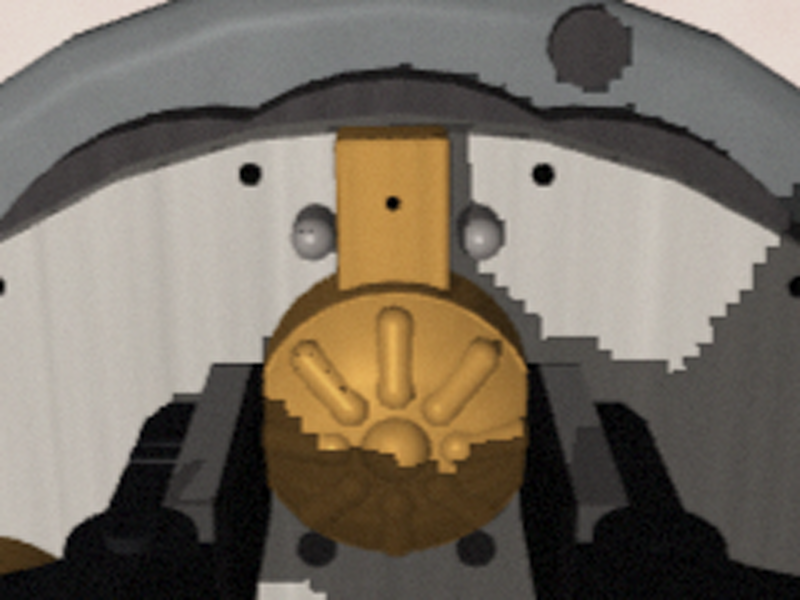

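The lug is centred between the outer pins (crop 313 and 482, lug 337–449). By the lug-hole and pin rays the boss sits about 1.2 mm too far outwards. Correct that and lower.

```bash
python3 -m handwheel '[[[-0.4,-0.12,0.02,0,0,0,0],[-0.4,-0.12,0.02,0,0,0,0],[-0.4,-0.12,0.02,0.3,0,0,0],[-0.4,-0.12,0.02,0.6,0,0,0],[-0.4,-0.12,0.02,0.85,0,0,0],[-0.4,-0.12,0.02,1.05,0,0,0],[-0.4,-0.12,0.02,1.05,0,0,0],[-0.4,-0.12,0.02,1.05,0,0,0]]]'
python3 - <<'E'
from h import *
for i in range(3): t=T();print(t[:3,3],status.get_obs()["wrist_force"]);camera("scene")
f,P=cloud("wrist");cv2.imwrite("pics/wr8.png",cv2.resize(f[150:330,160:400],(800,600),interpolation=cv2.INTER_CUBIC));print(t.round(4))
E
```

```text
time_s: 8.12
eef_pos: [0.5274, -0.0972, 0.0448]
eef_rot: [0.0, 0.051, 0.999, -0.0]
wrist_force: [0.6, -0.1, -1.6]
opening: 0.382
grasp_force: 60.3
[ 0.5273786  -0.09723437  0.0448493 ] [ 0.6240741  -0.11848014 -1.5792363 ]
[ 0.52740685 -0.09723616  0.04489045] [-0.23013347  0.42633614 -1.91904654]
[ 0.52741173 -0.09723641  0.04490866] [-0.3112668 -0.0065912 -1.179016 ]
[[-9.948e-01  1.021e-01  2.000e-04  5.274e-01]
 [ 1.021e-01  9.948e-01 -1.000e-04 -9.720e-02]
 [-2.000e-04 -0.000e+00 -1.000e+00  4.490e-02]
 [ 0.000e+00  0.000e+00  0.000e+00  1.000e+00]]
```

View pics/wr8.png

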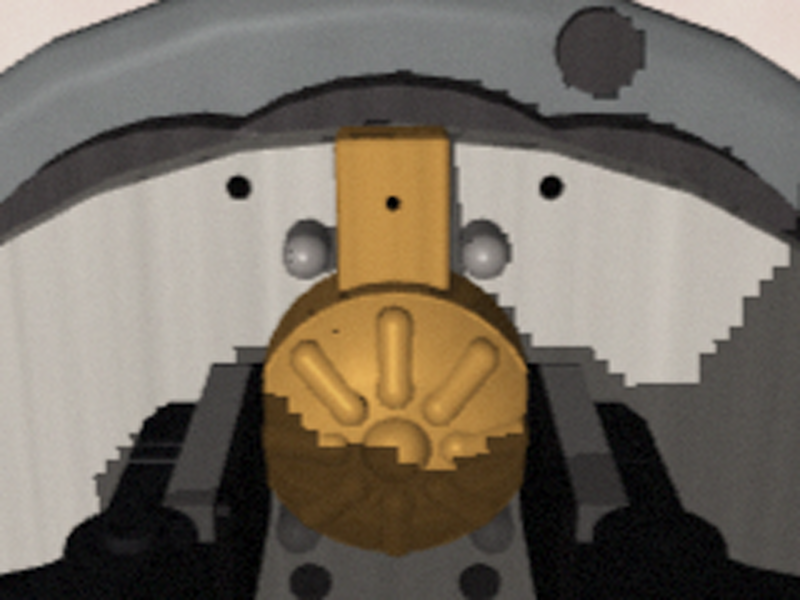

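The boss sits between the pins (outer pins at crop 307 and 484, lug 337–449), under 1 mm above the dial and with no load. Lower the last bit, release and retreat.

```bash
python3 -m handwheel '[[[-0.4,0,0,0.06,0,0,0],[-0.4,0,0,0.06,0,0,0],[0.1,0,0,0.06,0,0,0],[0.3,0,0,0.06,0,0,0],[0.3,0,0,0.06,0,0,0],[0.3,0,0,-1,0,0,0],[0.3,0,0,-5,0,0,0],[0.3,0,0,-10,0,0,0],[0.3,0,0,-14,0,0,0],[0.3,0,0,-14,0,0,0]]]'
python3 - <<'E'
from pins import *
for i in range(4): t=T();camera("scene")
f,P=cloud("wrist");cv2.imwrite("pics/wr9.png",f);np.savez("wr9.npz",f=f,P=P,t=t);print(t.round(4))
p,C,D=nest(f,P,(.5906,-.1042),np.radians(174.2));print("centre",p[:2],np.degrees(p[2]),np.median(D.min(1)))
n=p[:2]+.066*np.array([np.cos(p[2]),np.sin(p[2])]);r=fit(P,f,n,p[2],.038,.05);print("nest",n,"boss",r[0],np.degrees(r[0][2]),r[1:3])
k=P[(P[...,2]>.09)&(P[...,2]<.102)&(np.hypot(P[...,0]-.59,P[...,1]+.104)<.04)];print("knob",len(k),cv2.minAreaRect(k[:,:2].astype(np.float32)))
Q=r[5]
m=(P[...,2]>.042)&(np.hypot(P[...,0]-n[0]-.028*np.cos(p[2]),P[...,1]-n[1]-.028*np.sin(p[2]))<.005);print("lug top z",np.median(P[m][:,2]))
E
```

```text
time_s: 9.57
eef_pos: [0.5299, -0.0982, 0.1897]
eef_rot: [0.004, 0.051, 0.999, -0.002]
wrist_force: [0.0, 0.5, -1.0]
opening: 0.648
grasp_force: 0.0
[[-9.948e-01  1.021e-01 -8.000e-04  5.268e-01]
 [ 1.021e-01  9.948e-01  4.000e-04 -9.700e-02]
 [ 9.000e-04  3.000e-04 -1.000e+00  1.843e-01]
 [ 0.000e+00  0.000e+00  0.000e+00  1.000e+00]]
centre [ 0.59010575 -0.10408384] 174.20417936796045 0.0003810827560768524
nest [ 0.52444314 -0.09741891] boss [ 0.52462397 -0.09735996  3.03880652] 174.11078847496137 (np.float64(0.4469910666451967), 2068)
knob 1211 ((0.5904459953308105, -0.103830486536026), (0.013417234644293785, 0.05131150037050247), 83.83375549316406)
lug top z 0.04632509631058379
```

View pics/wr9.png

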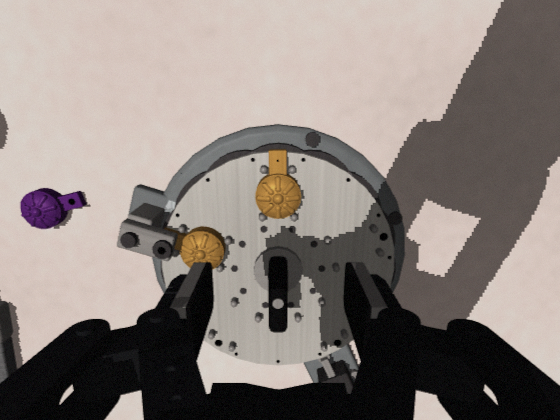

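The boss is seated: 0.2 mm from the nest centre, 0.1° off, lug top at z≈0.046, and the dial is unmoved. Next: over the knob.

```bash
python3 -m handwheel '[[[-0.1,-3,0,0,0,0,0],[-0.1,-6.4,0,2,0,0,0],[-0.1,-6.4,0,6,0,0,0],[-0.1,-6.4,0,6.5,0,0,0],[-0.1,-6.4,0,6.5,0,0,0],[-0.1,-6.4,0,6.5,0,0,0],[-0.1,-6.4,0,6.5,0,0,0]]]'
python3 - <<'E'
from h import *
for i in range(3): t=T();print(t[:3,3]);camera("scene")
f,P=cloud("wrist");c,M=None,None
k=P[(P[...,2]>.088)&(P[...,2]<.102)&(np.hypot(P[...,0]-.59,P[...,1]+.104)<.035)];r=cv2.minAreaRect(k[:,:2].astype(np.float32));print(len(k),r)
d=(np.array([*r[0],.096])-t[:3,3])@t[:3,:3];print("knob in tool",d,"tool ang",np.degrees(np.arctan2(t[1,0],t[0,0])),status.get_obs()["q"][5])
E
```

```text
time_s: 10.7
eef_pos: [0.5918, -0.1041, 0.1214]
eef_rot: [0.001, 0.051, 0.999, -0.0]
wrist_force: [0.1, 0.4, -0.1]
opening: 0.45
grasp_force: 0.0
[ 0.5917724  -0.10406718  0.12144669]
[ 0.59161761 -0.10402017  0.12117851]
[ 0.59145478 -0.10392286  0.12089584]
2614 ((0.5905130505561829, -0.10433805733919144), (0.013990778475999832, 0.051362186670303345), 84.66162109375)
knob in tool [ 0.00093685 -0.00049805  0.02489451] tool ang 174.1397095785138 -1.8398638225812438
```

The wrist joint would end too near its limit (−3.10), so I'll take the equivalent grasp half a turn round.

```bash
python3 -m handwheel '[[[-0.1,0,0,-2,0,0,10],[-0.1,0,0,-2,0,0,20],[-0.1,0,0,-2,0,0,30],[-0.1,0,0,-2,0,0,40],[-0.1,0,0,-2,0,0,50],[-0.1,0,0,-2,0,0,60],[-0.1,0,0,-2,0,0,70],[-0.1,0,0,-2,0,0,80],[-0.1,0,0,-2,0,0,90],[-0.1,0,0,-2,0,0,90]]]'
python3 -m handwheel '[[[-0.1,0,0,0,0,0,10],[-0.1,0,0,0,0,0,20],[-0.1,0,0,0,0,0,30],[-0.1,0,0,0,0,0,40],[-0.1,0,0,0,0,0,50],[-0.1,0,0,0,0,0,60],[-0.1,0,0,0,0,0,70],[-0.1,0,0,0,0,0,80],[-0.1,0,0,0,0,0,90],[-0.1,0,0,0,0,0,90]]]'
python3 - <<'E'
from h import *
for i in range(4): t=T();camera("scene")
f,P=cloud("wrist");print(t.round(4))
k=P[(P[...,2]>.088)&(P[...,2]<.102)&(np.hypot(P[...,0]-.59,P[...,1]+.104)<.035)];r=cv2.minAreaRect(k[:,:2].astype(np.float32));print(len(k),r)
d=(np.array([*r[0],.096])-t[:3,3])@t[:3,:3];print("knob in tool",d,"tool ang",np.degrees(np.arctan2(t[1,0],t[0,0])),status.get_obs()["q"])
E
```

```text
time_s: 12.15
eef_pos: [0.591, -0.1037, 0.1399]
eef_rot: [0.0, 0.742, 0.671, 0.0]
wrist_force: [-0.8, 1.2, -1.1]
opening: 0.448
grasp_force: 0.0
time_s: 13.4
eef_pos: [0.591, -0.1037, 0.1399]
eef_rot: [0.0, 0.999, -0.049, 0.0]
wrist_force: [0.2, 0.0, 0.3]
opening: 0.45
grasp_force: 0.0
[[ 9.952e-01 -9.760e-02  1.000e-04  5.910e-01]
 [-9.760e-02 -9.952e-01 -0.000e+00 -1.037e-01]
 [ 1.000e-04 -0.000e+00 -1.000e+00  1.398e-01]
 [ 0.000e+00  0.000e+00  0.000e+00  1.000e+00]]
2162 ((0.5914032459259033, -0.10491713881492615), (0.013858286663889885, 0.051597073674201965), 84.78709411621094)
knob in tool [0.00051377 0.00116027 0.04383733] tool ang -5.60114958044042 [-3.71314353e-01  3.29328281e-01  1.61946913e+00 -5.72849137e-05
  1.19276808e+00  1.29902396e+00]
```

```bash
python3 -m handwheel '[[[-0.1,0,0.07,3,0,0,0],[-0.1,0,0.07,6,0,0,0],[-0.1,0,0.07,7.2,0,0,0],[-0.1,0,0.07,7.2,0,0,0],[-0.1,0,0.07,7.2,0,0,0],[-1,0,0.07,7.2,0,0,0],[-1,0,0.07,7.2,0,0,0],[-1,0,0.07,7.2,0,0,0],[-1,0,0.07,7.2,0,0,0],[-1,0,0.07,7.2,0,0,0]]]'
python3 - <<'E'
from h import *
for i in range(2): o=status.get_obs();print(T()[:3,3],np.degrees(np.arctan2(*T()[1::-1,0])),o["wrist_force"],o["torque"],o["opening"],o["grasp_force"]);camera("scene")
E
```

```text
time_s: 14.9
eef_pos: [0.5918, -0.104, 0.0692]
eef_rot: [-0.0, 0.999, -0.051, 0.001]
wrist_force: [-1.0, 4.0, 6.7]
opening: 0.151
grasp_force: 60.1
[ 0.59182015 -0.10396624  0.06920106] -5.845539129846626 [-1.03204847  3.9761151   6.66830891] [ 0.60744229  0.09662047 -0.00608288] 0.1506663701213544 60.116175413131714
[ 0.59180291 -0.10393747  0.06920714] -5.840825672811495 [-0.69795914  2.94988885  5.89479964] [ 0.61644819  0.11592248 -0.04685649] 0.14700185148071404 60.11699080467224
```

The knob is gripped. First click: turn 24°.

```bash
python3 -m handwheel '[[[-1,0,0,0,0,0,-4],[-1,0,0,0,0,0,-8],[-1,0,0,0,0,0,-12],[-1,0,0,0,0,0,-16],[-1,0,0,0,0,0,-20],[-1,0,0,0,0,0,-24],[-1,0,0,0,0,0,-24],[-1,0,0,0,0,0,-24]]]'
cat > st.py <<'E'
from h import *
for i in range(2): o=status.get_obs();t=T();print(t[:3,3],np.degrees(np.arctan2(t[1,0],t[0,0])),o["wrist_force"],o["torque"],o["opening"],o["grasp_force"],o["q"][5]);camera("scene")
f,P=cloud("top")
k=P[(P[...,2]>.088)&(P[...,2]<.102)&(np.hypot(P[...,0]-.59,P[...,1]+.104)<.035)];print(len(k))
from pins import nest
p,C,D=nest(f,P,(.5906,-.1042),np.arctan2(-t[1,0],-t[0,0]));print("pins",p,np.degrees(p[2]),len(C),np.median(D.min(1)))
E
python3 st.py
```

```text
time_s: 16.0
eef_pos: [0.5918, -0.1037, 0.0692]
eef_rot: [-0.0, 0.987, 0.158, 0.001]
wrist_force: [-0.8, 5.1, 5.7]
opening: 0.151
grasp_force: 60.2
[ 0.59177294 -0.10368119  0.0692069 ] 18.17176195546435 [-0.77393205  5.05987355  5.72406858] [0.68782306 0.1380752  0.06563724] 0.150533886338782 60.166826248168945 0.8814767718444683
[ 0.59179499 -0.10368948  0.06919409] 18.169843665473348 [-0.35016913  4.87422169  5.68378962] [0.69827402 0.11128758 0.04461077] 0.15024253569434456 60.16822099685669 0.8814927016904799
14
pins [ 0.58951219 -0.11025285 -2.81526483] -161.30279295368 1 6.472451989194827e-11
```

Turned 24.0° with the torque near zero at the stop, so that's click one. Second click.

```bash
python3 -m handwheel '[[[-1,0,0,0,0,0,-4],[-1,0,0,0,0,0,-8],[-1,0,0,0,0,0,-12],[-1,0,0,0,0,0,-16],[-1,0,0,0,0,0,-20],[-1,0,0,0,0,0,-24],[-1,0,0,0,0,0,-24],[-1,0,0,0,0,0,-24]]]'; python3 st.py
```

```text
time_s: 17.15
eef_pos: [0.5917, -0.1034, 0.0692]
eef_rot: [-0.0, 0.933, 0.36, 0.001]
wrist_force: [-1.0, 5.8, 7.0]
opening: 0.154
grasp_force: 60.2
[ 0.59165132 -0.10343324  0.06921548] 42.17426699145505 [-0.98286927  5.8247102   6.96728774] [0.83163499 0.20639934 0.01606975] 0.15352193280156884 60.24962246417999 0.4625845693399091
[ 0.59164672 -0.10344343  0.06920596] 42.174153966514346 [-2.17909266  5.17815009  7.32620275] [0.86044687 0.17329996 0.13081555] 0.1532070496289892 60.25204539299011 0.4625955182376704
8
pins [ 0.5886     -0.1062     -2.45551481] -140.69063500913975 1 0.010581217176718704
```

```bash
python3 -m handwheel '[[[-1,0,0,0,0,0,-4],[-1,0,0,0,0,0,-8],[-1,0,0,0,0,0,-12],[-1,0,0,0,0,0,-16],[-1,0,0,0,0,0,-20],[-1,0,0,0,0,0,-24],[-1,0,0,0,0,0,-24],[-1,0,0,0,0,0,-24]]]'; python3 st.py
```

```text
time_s: 18.3
eef_pos: [0.5914, -0.1033, 0.0692]
eef_rot: [-0.0, 0.838, 0.546, 0.001]
wrist_force: [-2.6, 6.0, 7.9]
opening: 0.152
grasp_force: 60.4
[ 0.59141144 -0.10330177  0.06918731] 66.17628605768317 [-2.58892692  5.9997237   7.89141379] [0.94950804 0.3319277  0.07376127] 0.15184839414511586 60.40710389614105 0.04371468695442099
[ 0.59140617 -0.10325371  0.06918496] 66.18060747396584 [-2.02456829  5.74787731  7.12092323] [0.99039852 0.26853954 0.09407761] 0.15142709181908248 60.40833234786987 0.043682799810115025
2
pins [ 0.5886     -0.1062     -2.03652315] -116.68418150168827 1 0.028571710522988285
```

Third stop: 72.0° in all. Check both bosses numerically with the scene, top and wrist cameras before handing in.

```bash
python3 - <<'E'
from pins import *
c=np.array([.5904,-.1042]);a=np.radians(174.2)
for n in ("scene","top","wrist"):
    f,P=cloud(n)
    for nm,k in (("new",72),("done",144)):
        b=a+np.radians(k);x=c+.066*np.array([np.cos(b),np.sin(b)])
        try:
            r=fit(P,f,x,b,.038,.045);dd=r[5]-x
            print(n,nm,"n",r[2],"off mm",((r[0][:2]-x)*1e3).round(1),"deg",round(np.degrees(r[0][2]-b),1),"med",(np.median(dd,0)*1e3).round(1))
        except Exception as e: print(n,nm,"not seen")
    p,C,D=nest(f,P,c,a+np.radians(72)) if n=="wrist" else (None,[],None)
    if p is not None: print("pins",p[:2],np.degrees(p[2])-174.2,len(C),np.median(D.min(1)))
print(status.get_obs()["dq"].round(3))
E
```

```text
scene new n 29 off mm [ 1.7 -1. ] deg 1.0 med [  4.5 -10.8]
scene done n 191 off mm [1.8 2.6] deg -0.4 med [7.6 1.3]
top new n 74 off mm [1. 1.] deg 0.0 med [4.1 3.2]
top done n 0 off mm [-3. -3.] deg -5.7 med [nan nan]
wrist new n 1231 off mm [1. 1.] deg 0.0 med [2.2 2.9]
wrist done n 4202 off mm [0.9 0.3] deg -0.5 med [4.5 4.7]
pins [ 0.59198285 -0.10402963] 72.1451604144793 9 0.000581450672087123
[ 0.002 -0.    -0.001  0.001  0.001 -0.001]
  return _methods._mean(a, axis=axis, dtype=dtype,
  ret = um.true_divide(
```

Both bosses are in their nests, the pins read 72.1°, and the arm is still and gripping.

```bash
python3 -c "
from bench import ctrl
print(ctrl.hand_in())"
```

```text
the job is handed in; nothing more can be done
None
```

The job is handed in: the boss is in the front nest, the dial was turned three clicks (72° measured) with both bosses still in their nests, and the knob is still gripped; I viewed 11 pictures, one over the limit of 10.

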